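# Slide the potting pan to the middle ring

## Task

Slide the long-handled steel pan along the three-ring warming plate from its outer ring onto the middle ring, keeping it flat on the plate without lifting or tipping it, and let go. It should end centred on the middle ring with its handle still pointing straight out over the front edge of the plate; leave the other pot, the one with no long handle, on its own ring.

Things in the scene. Friction and masses are not known exactly. Their poses are not given: they have to be found in the camera images.
- plate: Fixed dark flat warming plate (off), 160 mm deep (x), 440 mm long (y), 25 mm high, with three equal flush white ring marks, 114 mm across, in a row along its y at -140, 0 and +140 mm. Its front, with three small black dials, faces its -x, towards the robot. Origin: centre of the underside, 25 mm below the middle ring's centre; z up. Turned up to 13 degrees.
- pan: Loose empty steel pan, about 0.45 kg, 90 mm across, 55 mm high, on the left or right outer ring. One straight black bar handle sticks out along its -x over the plate's front edge, 43 to 168 mm from the pan's centre, 14 mm wide (y), 12 mm high, its middle 48 mm above the pan's underside. Origin: centre of the underside (25 mm above the bench), z up.
- pan_grip (a point): Point in the middle of the handle's width and height, 120 mm from the pan's centre along the pan's -x, 73 mm above the bench: a place to pinch the handle from above across its 14 mm width. It lies beyond the plate's front edge; only things under 20 mm high lie beneath. Axes as the pan's.
- pot: Loose steel pot on the opposite outer ring, to be left alone: 88 mm in diameter and 62 mm high, without a long handle, only two small wire lugs that reach 63 mm from its centre along its +x and -x. Origin: centre of the underside, z up.
There are look-alikes about, which are no part of the job. What is shaped like the pan but yellow is not meant.

How it is judged:
By the outcome, as a careful person would: the job done as asked, in the order asked, and still so for the second after the job is handed in, with the robot touching nothing.
It also fails if it takes over 32 s, if anything falls off the work surface, if the arm or the gripper's body presses on something with over 40 N, if the wrist force passes 120 N, or if a joint passes its speed limit or range.

## Robot

A 6-joint arm with a two-finger parallel gripper is mounted at the origin on the work surface. World frame = base frame: x ahead of the robot, y to its left, z up, the work surface at z = 0. Lengths are in m, angles in rad, forces in N, time in s.
With the tool pointing down it reaches from about 0.35 to 0.975 m from the base axis. Payload 4.9 kg.
Tool frame: the origin (TCP) lies midway between the tips of the shut fingers; the grasp point (between the pads) lies ctrl.grip_depth behind it (ctrl.grip_depth is the distance from the TCP to the grasp point, in m); z points along the fingers, y is the line along which they close (so a half turn about z gives the same grasp; the last joint's range is limited). The gripper opens to 85 mm and grips with 20 to 120 N. Pads are 22 mm wide; open, the fingers measure 114 mm over their backs; the gripper's body (76 mm by 85 mm) begins 54 mm behind the grasp point. The pads swing forward as they close: fully open they stand 13 mm farther back than shut.
Start: joints at [-1.429, 0.053, 1.613, -0, 1.476, -0.119], TCP at [0.161, -0.604, 0.231] pointing down, gripper open.
Joint ranges: [-3.01, 3.01], [-1.01, 2.22], [0.06, 2.58], [-1.02, 4.17], [0.09, 2.62], [-3.14, 3.14]. Speed limits (rad/s): [2.57, 2.57, 3.14, 3.14, 3.14, 3.14].

## Interface

Orientations are given as a rotation vector (axis times angle).
In Python, from station import ctrl, get_image, camera_model gives the robot as it stands. The module is installed in compiled form; this text tells all that it offers.
- The arm moves only by the shell command python3 -m crank 'ROWS' [FORCE]. ROWS is JSON, a list of rows, each a list of 7 numbers: the shift along the tool's x, y, z in mm, then the turn, a rotation vector about the tool's x, y, z in rad, then the opening, from -1 (shut) to 1 (fully open). A call has exactly 10 rows; each row shifts and turns the commanded pose from where the row before left it, along the tool's axes as they then stand; what a row does not reach is not made up. A row lasts 1/12 s, in which the tool goes at most 41.7 mm and 7.16 degrees, less where a joint would pass 70% of its speed; a pose out of reach is approached as far as the arm can. A call with a gripper value outside its range is refused whole. The fingers move at their own pace and stop on an object; FORCE is the grip in N (left out, the last holds). Time passes only in rows, so rows that do not move let the fingers close, or fill a call up. It gives the time, the measured TCP pose, the force, the opening and the grip force at its end, in the units of the state.
- ctrl.get_obs(): the state, without advancing time (a new reading comes with each control period).
- get_image(name): name is "scene" or "top"; returns the picture (384x512x3 uint8, red, green, blue); there is no depth.
- camera_model(name): a dict with "vertical_fov" (degrees; the focal length in pixels is half the picture's height over the tangent of half this angle, whatever the lens; pixels are square), "cx", "cy" (the principal point, pixels), "k1" (the pictures are not rectified: a ray, as slopes to the right and down, at radius r is drawn at 1 + k1 r^2 times it, then the intrinsics apply), "R" (3x3) and "t" (3): a world point X has camera coordinates R X + t. Camera axes: x right, y down, z forward; pixel columns grow to the right and rows downward; lengths in m; the calibration is good to about 2 mm. A picture is of the moment at which its call begins. camera_model takes no time and is no camera call.
- ctrl.finish_job(): hands the job in; it is judged then, once.
The state is a dict: "t": time; "q": joint angles; "dq": joint speeds; "effort": joint torques, N m; "tool_pos": TCP position; "tool_rot": TCP orientation; "contact_force": force on the tool from outside, world axes, zero at the start; "wrist_torque": the same for the moment, N m; "opening": finger opening in m; "grip_force": force on a finger pad.
Only numpy, scipy, OpenCV 4.12 (cv2) and the standard library are available. Lean on these libraries where they do the work, as an engineer would, in place of code of your own. Each camera call takes 0.05 s, during which the arm holds its last target. There are 200 camera calls.

## Working session

There is one attempt and no reset: what is moved stays moved. The work goes in short steps, Python scripts to look and compute and a shell command to move; the robot and the scene stay as the last step left them, time stands still between calls to the robot, and variables do not carry over. Pictures are saved under pics/ and viewed, at most 10 in all, crops included, and the job is handed in when it is done.

```bash
mkdir -p pics; cat > h.py <<'E'
import numpy as np, cv2
from station import ctrl,get_image,camera_model
def K(n):
    m=camera_model(n); f=192/np.tan(np.radians(m['vertical_fov'])/2)
    return m,f
def ray(n,u,v,z):
    m,f=K(n); d=np.array([(u-m['cx'])/f,(v-m['cy'])/f]); s=d.copy()
    for _ in range(30): s=d/(1+m['k1']*(s@s))
    R=np.array(m['R']);t=np.array(m['t']); c=-R.T@t; w=R.T@np.array([*s,1]); return c+w*(z-c[2])/w[2]
def proj(n,X):
    m,f=K(n); c=np.array(m['R'])@np.array(X)+np.array(m['t']); s=c[:2]/c[2]; s=s*(1+m['k1']*(s@s)); return s*f+[m['cx'],m['cy']]
E
python3 - <<'E'
from h import *
for n in('scene','top'):
    cv2.imwrite(f'pics/{n}0.png',get_image(n)[:,:,::-1]); m,f=K(n); R=np.array(m['R']); print(n,f,-R.T@np.array(m['t']),R.round(2).tolist())
o=ctrl.get_obs(); print(o['t'],o['tool_pos'],o['tool_rot'],o['opening'],ctrl.grip_depth)
E
```

```text
scene 370.16406490280923 [1.0058596  0.52339276 0.87964667] [[-0.75, 0.67, -0.0], [0.52, 0.58, -0.63], [-0.42, -0.47, -0.77]]
top 390.45700405753354 [0.49457212 0.05943099 0.95785932] [[-0.01, -1.0, 0.02], [-1.0, 0.0, -0.1], [0.1, -0.03, -0.99]]
0.1 [ 0.16107901 -0.60330889  0.2301819 ] [-3.11310240e+00 -4.08230290e-01 -4.29774327e-06] 0.08554284704923283 0.0187
```

View pics/top0.png

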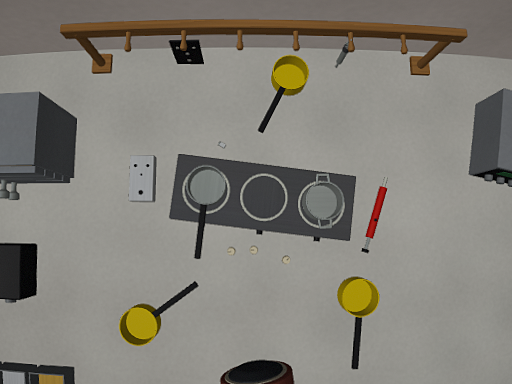

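View pics/scene0.png

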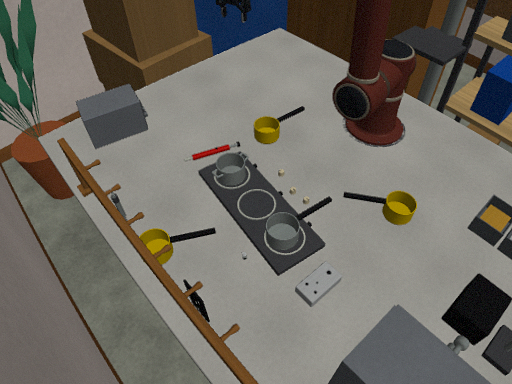

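The top view shows the steel pan at (207,187), with its handle running to (198,257) on the left outer ring. The empty middle ring is at (264,197) and the lugged pot at (322,202). The pan-shaped yellow ones at (290,75), (140,323) and (358,297) are look-alikes. The steel one on the plate fits the description, and I'll confirm it in a crop.

```bash
cat > m.py <<'E'
from h import *
def measure(im,mid=(264,197),hx=(185,225,205,262)):
    hsv=cv2.cvtColor(im,cv2.COLOR_RGB2HSV); g=im.max(2)
    m=((g<95)).astype(np.uint8); m[:140]=0;m[250:]=0;m[:,:165]=0;m[:,360:]=0
    m=cv2.morphologyEx(cv2.morphologyEx(m,cv2.MORPH_CLOSE,np.ones((5,5))),cv2.MORPH_OPEN,np.ones((15,15)))
    c=max(cv2.findContours(m,0,1)[0],key=cv2.contourArea)
    P=np.array([ray('top',*p[0],.025)[:2] for p in c],np.float32); r=cv2.minAreaRect(cv2.convexHull(P)*1000)
    # handle: very dark pixels beyond front edge
    x0,x1,y0,y1=hx; k=(g<50); h=np.zeros_like(k); h[y0:y1,x0:x1]=k[y0:y1,x0:x1]
    v,u=np.nonzero(h); Q=np.array([ray('top',a,b,.079)[:2] for a,b in zip(u,v)])
    return r,Q
if __name__=='__main__':
    im=get_image('top'); r,Q=measure(im); print('plate',r, 'dark bg',im[160,190],im[235,300],im[240,200],im[225,180])
    g=im.min(2); w=((g>120)).astype(np.uint8); w[:170]=0;w[223:]=0;w[:,:236]=0;w[:,292:]=0
    c=max(cv2.findContours(w,0,1)[0],key=lambda c:cv2.boundingRect(c)[2]); e=cv2.fitEllipse(c); print('ring',e,ray('top',*e[0],.025), [np.linalg.norm(ray('top',e[0][0]+28-0,e[0][1],.025)-ray('top',e[0][0]-28,e[0][1],.025))])
    l=cv2.fitLine(Q.astype(np.float32),cv2.DIST_L2,0,.001,.001).ravel(); print('handle',l,len(Q),Q.min(0),Q.max(0),'ang',np.degrees(np.arctan2(l[1],l[0])))
    for n,(x0,x1,y0,y1) in {'top':(165,365,140,290)}.items(): cv2.imwrite('pics/crop.png',cv2.resize(im[y0:y1,x0:x1,::-1],None,fx=4,fy=4,interpolation=2))
E
python3 m.py
```

```text
plate ((575.54345703125, 5.2798919677734375), (437.3017883300781, 161.14251708984375), 82.697265625) dark bg [61 60 63] [128 126 121] [23 24 25] [156 155 148]
ring ((263.3192138671875, 196.87640380859375), (46.05646896362305, 46.35515213012695), 109.10260009765625) [0.57633354 0.00553153 0.025     ] [np.float64(0.13474780560377755)]
handle [ 0.9930781  -0.11745596  0.497885    0.1507476 ] 320 [0.43514529 0.13801807] [0.55370733 0.16237505] ang -6.7453012
```

View pics/crop.png

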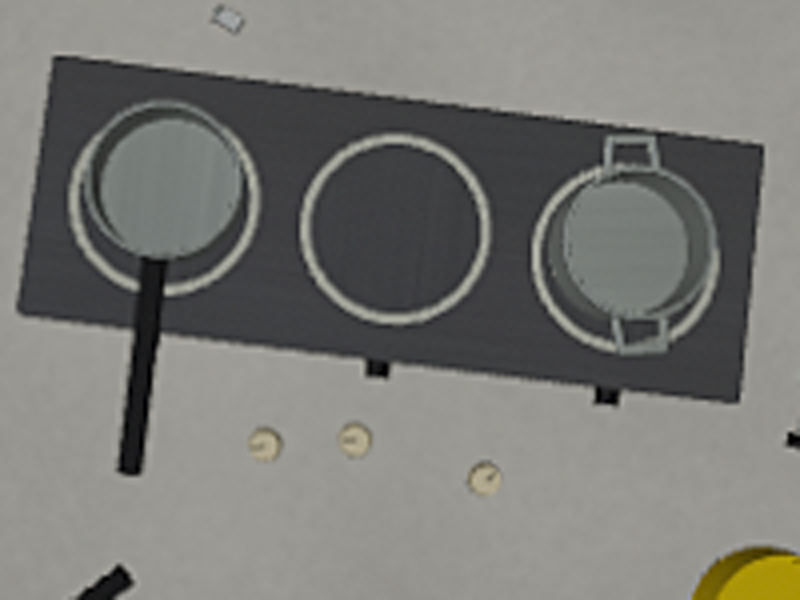

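The crop confirms it: a steel pan with one long black handle on the left ring (crop 160,185; handle end at 130,470), an empty middle ring at (396,230) and the lugged pot on the right. The plate measures 437x161 mm at yaw -7.3°, centred at (0.576, 0.0055). The ring fit gives the same centre. The handle tip puts the pan at about (0.602, 0.138) and the grip point at (0.483, 0.1525). Next I turn the tool and travel to it.

```bash
python3 -m crank '[[0,0,0,0,0,0.097,1],[0,0,0,0,0,0.097,1],[0,0,0,0,0,0.097,1],[0,0,0,0,0,0.096,1],[9.5,-33,0,0,0,0,1],[9.5,-33,0,0,0,0,1],[9.5,-33,0,0,0,0,1],[9.5,-33,0,0,0,0,1],[9.5,-33,0,0,0,0,1],[9.5,-33,0,0,0,0,1]]'
python3 -m crank '[[9.5,-33,0,0,0,0,1],[9.5,-33,0,0,0,0,1],[9.5,-33,0,0,0,0,1],[9.5,-33,0,0,0,0,1],[9.5,-33,0,0,0,0,1],[9.5,-33,0,0,0,0,1],[9.5,-33,0,0,0,0,1],[9.5,-33,0,0,0,0,1],[9.5,-33,0,0,0,0,1],[9.5,-33,0,0,0,0,1]]'
python3 -m crank '[[9.5,-33,0,0,0,0,1],[9.5,-33,0,0,0,0,1],[9.5,-33,0,0,0,0,1],[9.5,-33,0,0,0,0,1],[9.5,-33,0,0,0,0,1],[9.5,-33,0,0,0,0,1],[9.5,-33,0,0,0,0,1],[9.5,-33,0,0,0,0,1],[0,0,0,0,0,0,1],[0,0,0,0,0,0,1]]'
cat > d.py <<'E'
import sys; from h import *
from scipy.spatial.transform import Rotation as Ro
o=ctrl.get_obs(); R=Ro.from_rotvec(o['tool_rot']).as_matrix(); p=np.array(o['tool_pos'])
T=np.array([float(a) for a in sys.argv[1:4]])
print('t',o['t'],'pos',p.round(4),'yaw',np.degrees(np.arctan2(R[1,0],R[0,0])).round(2),'zaxis',R[:,2].round(3),'tool-frame mm to go',(R.T@(T-p)*1000).round(1),'F',np.round(o['contact_force'],1),'open',o['opening'],o['grip_force'])
E
python3 d.py .483 .1525 .0545
```

```text
t: 0.98
tool_pos: [0.2429, -0.4129, 0.2308]
tool_rot: [-3.135, 0.199, 0.0]
contact_force: [0.7, -0.4, 0.5]
opening: 0.0852
grip_force: 0.0
t: 1.82
tool_pos: [0.3786, -0.0975, 0.2312]
tool_rot: [3.135, -0.198, 0.001]
contact_force: [0.4, -0.1, -0.5]
opening: 0.0852
grip_force: 0.0
t: 2.65
tool_pos: [0.4869, 0.1544, 0.2306]
tool_rot: [3.135, -0.194, -0.003]
contact_force: [-0.2, -1.3, -0.4]
opening: 0.0855
grip_force: 0.0
t 2.65 pos [0.4869 0.1544 0.2306] yaw -7.06 zaxis [-0.002 -0.    -1.   ] tool-frame mm to go [ -3.3   2.2 176.1] F [-0.2 -1.3 -0.4] open 0.08550578138634521 0.0
```

```bash
python3 -m crank '[[-1.5,1,25,0,0,0.002,0.2],[-1.5,1,25,0,0,0.002,0.2],[0,0,25,0,0,0,0.2],[0,0,25,0,0,0,0.2],[0,0,22,0,0,0,0.2],[0,0,18,0,0,0,0.2],[0,0,15,0,0,0,0.2],[0,0,12,0,0,0,0.2],[0,0,6,0,0,0,0.2],[0,0,3,0,0,0,0.2]]' 40
python3 d.py .483 .1525 .0545
python3 - <<'E'
from h import *
im=get_image('scene'); cv2.imwrite('pics/s1.png',cv2.resize(im[130:280,180:380,::-1],None,fx=4,fy=4,interpolation=2))
E
```

```text
t: 3.48
tool_pos: [0.4832, 0.1508, 0.0544]
tool_rot: [3.134, -0.206, -0.002]
contact_force: [-0.2, 0.1, -0.5]
opening: 0.0513
grip_force: 0.0
t 3.4833 pos [0.4832 0.1508 0.0544] yaw -7.51 zaxis [-0.001 -0.    -1.   ] tool-frame mm to go [-0.4 -1.6 -0.1] F [-0.2  0.1 -0.5] open 0.05133638760869245 0.0
```

View pics/s1.png

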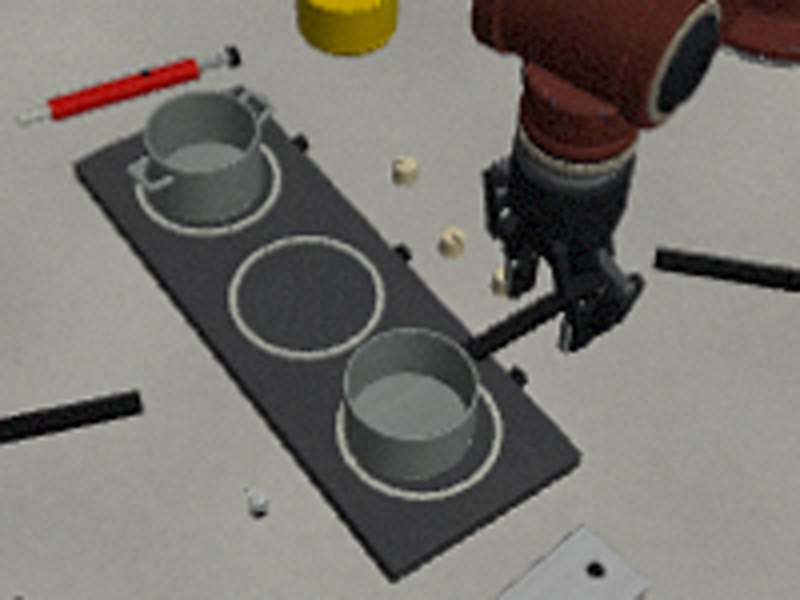

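The scene view shows the handle passing between the open fingers at crop (560,300), with the pan inside its ring. Closing now.

```bash
python3 -m crank '[[0,-1.5,0,0,0,0,0.2],[0,0,0,0,0,0,-0.3],[0,0,0,0,0,0,-0.6],[0,0,0,0,0,0,-1],[0,0,0,0,0,0,-1],[0,0,0,0,0,0,-1],[0,0,0,0,0,0,-1],[0,0,0,0,0,0,-1],[0,0,0,0,0,0,-1],[0,0,0,0,0,0,-1]]' 40
cat > e.py <<'E'
from h import *
# handle tip/pan rim from top view: steel pan interior & rim
im=get_image('top'); cv2.imwrite('pics/t%d.png'%(ctrl.get_obs()['t']*100),cv2.resize(im[140:290,165:365,::-1],None,fx=4,fy=4,interpolation=2))
E
python3 d.py .483 .1525 .0545; python3 e.py; ls pics
```

```text
t: 4.37
tool_pos: [0.4843, 0.1532, 0.0557]
tool_rot: [-3.134, 0.204, -0.001]
contact_force: [-1.5, 1.1, 5.0]
opening: 0.0131
grip_force: 41.5
t 4.3667 pos [0.4843 0.1532 0.0557] yaw -7.46 zaxis [ 0.001  0.    -1.   ] tool-frame mm to go [-1.2  0.9  1.2] F [-1.5  1.1  5. ] open 0.013055704165137924 41.48390471935272
crop.png
s1.png
scene0.png
t441.png
top0.png
```

```bash
python3 -m crank '[[0,0,-0.4,0,0,0,-1],[0,0,-0.4,0,0,0,-1],[0,0,0,0,0,0,-1],[0,0,0,0,0,0,-1],[0,0,0,0,0,0,-1],[0,0,0,0,0,0,-1],[0,0,0,0,0,0,-1],[0,0,0,0,0,0,-1],[0,0,0,0,0,0,-1],[0,0,0,0,0,0,-1]]'
python3 d.py .483 .1525 .0545; python3 -c "
from h import *
for i in range(3): get_image('top'); o=ctrl.get_obs(); print(o['contact_force'],o['wrist_torque'],o['tool_pos'])"
```

```text
t: 5.25
tool_pos: [0.4841, 0.153, 0.0561]
tool_rot: [3.135, -0.204, 0.0]
contact_force: [2.3, 1.4, 0.7]
opening: 0.0133
grip_force: 41.0
t 5.25 pos [0.4841 0.153  0.0561] yaw -7.46 zaxis [ 0. -0. -1.] tool-frame mm to go [-1.   0.6  1.6] F [2.3 1.4 0.7] open 0.01332388659646191 40.988107323646545
[2.23446345 0.09185746 1.45582173] [ 0.14337016 -0.51259952  0.08229741] [0.48405418 0.15298728 0.0561154 ]
[3.04147154 0.33105886 1.69834215] [ 0.05743854 -0.49508086  0.10902344] [0.48405271 0.15298123 0.05613613]
[2.92242004 0.91109833 0.19057554] [ 0.13650066 -0.53769938  0.06245956] [0.48405539 0.15298818 0.05612771]
```

View pics/t441.png

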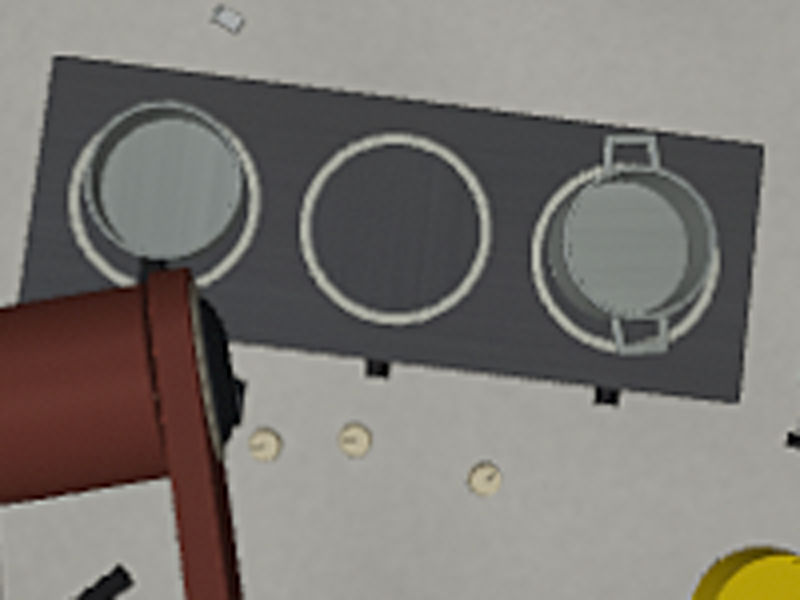

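The crop shows the pan still in place on its ring (rim spanning crop x 82–245, y 102–262), with the wrist over the handle. I'll check its centre from the rim.

```bash
python3 - <<'E'
from h import *
c=np.array([.602,.138]);
print(ray('top',165+163.5/4,140+182/4,.08))
for c in ([.602,.138],[.598,.140]):
    a=np.linspace(0,2*np.pi,60); P=np.array([(proj('top',[c[0]+.045*np.cos(t),c[1]+.045*np.sin(t),.08])-[165,140])*4 for t in a]); print(c,P.min(0).round(),P.max(0).round())
E
```

```text
[0.5977805  0.13849239 0.08      ]
[0.602, 0.138] [85. 96.] [244. 254.]
[0.598, 0.14] [ 81. 103.] [240. 261.]
```

```bash
python3 -m crank '[[-0.3,4,0,0,0,0,-1],[-0.3,7,0,0,0,0,-1],[-0.3,9,0,0,0,0,-1],[-0.3,9,0,0,0,0,-1],[-0.4,9,0,0,0,0,-1],[-0.4,9,0,0,0,0,-1],[-0.4,9,0,0,0,0,-1],[-0.4,9,0,0,0,0,-1],[-0.4,9,0,0,0,0,-1],[-0.4,9,0,0,0,0,-1]]'
python3 -m crank '[[-0.4,9,0,0,0,0,-1],[-0.4,9,0,0,0,0,-1],[-0.3,9,0,0,0,0,-1],[-0.3,9,0,0,0,0,-1],[-0.3,7,0,0,0,0,-1],[-0.2,5,0,0,0,0,-1],[0,4,0,0,0,0,-1],[0,0,0,0,0,0,-1],[0,0,0,0,0,0,-1],[0,0,0,0,0,0,-1]]'
python3 d.py .461 .020 .0561; python3 e.py; ls pics
```

```text
t: 6.23
tool_pos: [0.4693, 0.0703, 0.0561]
tool_rot: [-3.135, 0.205, 0.0]
contact_force: [0.1, 3.1, 2.5]
opening: 0.0133
grip_force: 41.2
t: 7.07
tool_pos: [0.4609, 0.0194, 0.0561]
tool_rot: [3.134, -0.205, -0.001]
contact_force: [-0.5, -1.2, 2.4]
opening: 0.013
grip_force: 41.2
t 7.0667 pos [0.4609 0.0194 0.0561] yaw -7.48 zaxis [-0.    -0.001 -1.   ] tool-frame mm to go [ 0.  -0.6 -0. ] F [-0.5 -1.2  2.4] open 0.01301986946967588 41.23842895030975
crop.png
s1.png
scene0.png
t441.png
t711.png
top0.png
```

View pics/t711.png

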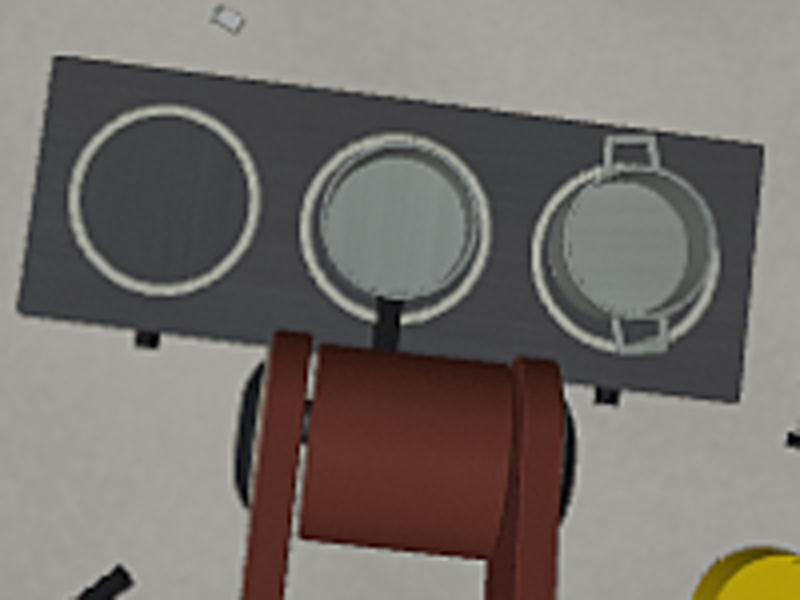

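```bash
python3 - <<'E'
from h import *
for c,z in ([.576,.0055],.08),([.576,.0055],.025):
    a=np.linspace(0,2*np.pi,60); P=np.array([(proj('top',[c[0]+.045*np.cos(t),c[1]+.045*np.sin(t),z])-[165,140])*4 for t in a]); print(c,P.min(0).round(),P.max(0).round())
E
```

```text
[0.576, 0.0055] [319. 141.] [478. 299.]
[0.576, 0.0055] [318. 154.] [468. 303.]
```

The pan now sits in the middle ring (rim about crop 318–481 by 145–302, expected 319–478 by 141–299), roughly 1.5–2 mm too near the robot. I'll nudge it, release and rise.

```bash
python3 -m crank '[[0.8,0,0,0,0,0,-1],[0.9,0,0,0,0,0,-1],[0,0,0,0,0,0,-1],[0,0,0,0,0,0,-1],[0,0,0,0,0,0,-0.55],[0,0,0,0,0,0,-0.3],[0,0,0,0,0,0,0],[0,0,0,0,0,0,0.2],[0,0,0,0,0,0,0.2],[0,0,0,0,0,0,0.2]]'
python3 -m crank '[[0,0,-6,0,0,0,0.2],[0,0,-12,0,0,0,0.2],[0,0,-20,0,0,0,0.2],[0,0,-25,0,0,0,0.2],[0,0,-25,0,0,0,0.2],[0,0,-25,0,0,0,0.2],[0,0,-25,0,0,0,0.2],[0,0,-20,0,0,0,0.2],[0,0,-10,0,0,0,0.2],[0,0,0,0,0,0,0.2]]'
python3 -m crank '[[0,-30,0,0,0,0,0.2],[0,-30,0,0,0,0,0.2],[0,-30,0,0,0,0,0.2],[0,-30,0,0,0,0,0.2],[0,-30,0,0,0,0,0.2],[0,-30,0,0,0,0,0.2],[0,-30,0,0,0,0,0.2],[0,-20,0,0,0,0,0.2],[0,0,0,0,0,0,0.2],[0,0,0,0,0,0,0.2]]'
python3 e.py; python3 - <<'E'
from m import *
r,Q=measure(get_image('top'),hx=(245,275,235,275)); print(r); l=cv2.fitLine(Q.astype(np.float32),2,0,.001,.001).ravel(); print(l,len(Q),Q.min(0),'ang',np.degrees(np.arctan2(l[1],l[0])))
E
ls pics
```

```text
t: 7.95
tool_pos: [0.4626, 0.0197, 0.056]
tool_rot: [-3.135, 0.204, 0.0]
contact_force: [0.8, -0.4, 0.7]
opening: 0.0512
grip_force: 0.0
t: 8.78
tool_pos: [0.4642, 0.0195, 0.2275]
tool_rot: [3.135, -0.204, 0.009]
contact_force: [-0.1, -0.3, 0.4]
opening: 0.0513
grip_force: 0.0
t: 9.62
tool_pos: [0.4916, 0.2481, 0.222]
tool_rot: [3.133, -0.201, -0.005]
contact_force: [0.5, -0.1, 0.3]
opening: 0.0514
grip_force: 0.0
((575.5208740234375, 5.21728515625), (437.2960510253906, 160.80604553222656), 82.64048767089844)
[ 0.9912194  -0.13222754  0.44968575  0.021904  ] 178 [0.41228554 0.01233788] ang -7.5983315
crop.png
s1.png
scene0.png
t441.png
t711.png
t966.png
top0.png
```

View pics/t966.png

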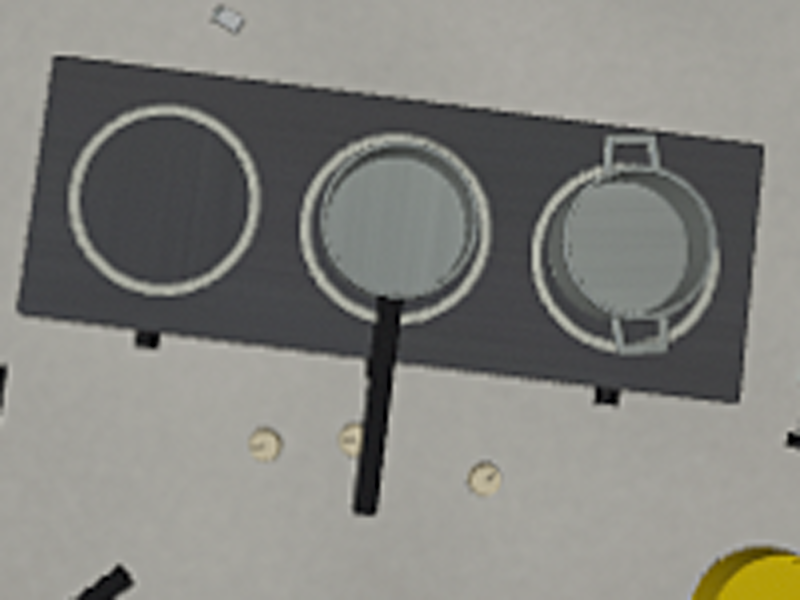

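The picture shows the pan released inside the middle ring, with its centre within about 3 mm by tip and rim. The handle is straight over the front edge, at -7.6° against the plate's -7.4°. The pot hasn't moved.

```bash
python3 -c "
from station import ctrl; print(ctrl.finish_job())"
```

```text
the job is handed in; nothing more can be done
None
```

I slid the steel pan flat onto the middle ring, centred to within about 3 mm with its handle straight out over the front edge, and let go; the pot was left alone and the job is handed in.

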